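Hold a muffler stay on its engine boss for bolting

TASK

I'm about to bolt the muffler stay back on the engine: draw it up out of its slot in the wooden rack and hold it upright against the machined pad on the side of the crankcase, foot down on the engine's foot flange, lying flat and centred so that its slots face the tapped holes. Press it squarely onto the pad with a steady push of about 10 N while I get the bolts, and finish still gripping and pressing it: do not let go. Leave everything else on the bench and in the rack where it stands.

Things in the scene. Friction and masses are not known exactly. Their poses are not given: they have to be found in the camera images.
- stay: The muffler stay: flat steel bar 32 mm wide, 6 thick, 160 long, 0.2 kg, with two crosswise slots (20 x 10 mm, 60 and 124 mm above its foot) and a 10 mm hole near the top; both faces alike. Stands foot down in one of the rack's slots (which one varies), 110 mm showing; wider and taller than the strip. Origin: middle of its foot; x along its width, y its thickness, z up its length.
- rack: Block of light timber, 70 (x) x 160 (y) x 60 mm high, screwed to the bench, with three upright slots in a row at y = -50, 0 and +50 mm. Each slot is 35 (x) x 8 (y) mm and 50 deep: its floor is 10 mm above the bench. A part in it can lean a few degrees. Origin: centre of its underside, z up.
- engine: Stripped grey cast engine, fixed on two timber bearers. Crankcase 170 (x) x 125 (y) mm, top 192 mm above the bench; flywheel (160 mm across, top at 226) on its -x end, bare shaft on its +x end, finned cylinder leaning to -y (top at 265). The pad is on its +y side. Its foot flange is level, top 52 mm above the bench. Origin: on the bench; x along the crankshaft, z up.
- pad: Upright machined face on the engine's +y side, 20 mm wide, from 50 to 134 mm above the foot flange, 20 proud of the crankcase, rigid, with tapped holes 60 and 124 mm above the flange. Below it the flange stands out 22 mm. Origin: on the face's middle line, level with the flange's top. x along its width, y INTO the engine (press along +y), z up. Stay in place: its origin at 0, -3 mm, 0 here.
- strip: A narrower flat steel strip, 20 mm wide, 5 mm thick, 130 mm long, upright in another slot of the rack. Leave it. Origin: middle of its foot.
- scraper: A gasket scraper, 30 mm steel blade down, round dark wooden handle up (23 mm across), 157 mm long, upright in another slot of the rack. Leave it. Origin: middle of the blade's edge, z up.
- wrench: A spanner 180 mm long, 8 mm thick, lying between the rack and the engine. Leave it. Origin: middle, underside.
- screwdriver: A black-handled screwdriver 200 mm long, handle 26 mm across, lying on the bench near the robot. Leave it. Origin: middle, underside.
- plug: A spark plug 80 mm long, 21 mm across, lying between the rack and the engine. Leave it. Origin: middle, underside.
- small_bottle: A small upright amber bottle with a black cap, 38 mm across, 90 mm high, beside the rack. Leave it. Origin: centre of its foot.
- bowl: A shallow aluminium bowl, 170 mm across, 60 mm high, beyond the rack. Leave it. Origin: centre of its foot.
- carburettor: A small aluminium carburettor, about 85 x 70 x 80 mm high, standing on its float bowl at the far side of the bench. Leave it. Origin: centre of its underside.
There are look-alikes about, which are no part of the job. What is shaped like the stay but blue or red is not meant. Of the things shaped like the rack, the wooden one is meant.

How it is judged:
By the outcome, as a careful person would: the job done as asked, in the order asked, and still so for the second after the job is handed in, while the arm keeps its last pose, push and grip.
It also fails if it takes over 51 s, if anything falls off the work surface, if the arm or the gripper's body presses on something with over 40 N, if the wrist force passes 120 N, or if a joint passes its speed limit or range.

ROBOT

A 6-joint arm with a two-finger parallel gripper is mounted at the origin on the work surface. World frame = base frame: x ahead of the robot, y to its left, z up, the work surface at z = 0. Lengths are in m, angles in rad, forces in N, time in s.
With the tool pointing down it reaches from about 0.325 to 0.925 m from the base axis. Payload 3.1 kg.
Tool frame: the origin (TCP) lies midway between the tips of the shut fingers; the grasp point (between the pads) lies 19 mm behind it; z points along the fingers, y is the direction in which the jaws open and shut (so a half turn about z gives the same grasp; the last joint's range is limited). The gripper opens to 85 mm and grips with 20 to 120 N. Pads are 22 mm wide; open, the fingers measure 114 mm over their backs; the gripper's body (76 mm by 85 mm) begins 54 mm behind the grasp point. The pads swing forward as they close: fully open they stand 13 mm farther back than shut.
Start: joints at [1.135, 0.217, 1.613, -0, 1.311, -0.112], TCP at [0.199, 0.593, 0.199] pointing down, gripper open.
Joint ranges: [-2.75, 2.75], [-0.78, 2.1], [0.31, 2.55], [-1.13, 4.27], [0.13, 2.63], [-2.58, 2.58]. Speed limits (rad/s): [2.79, 2.79, 3.14, 3.14, 3.14, 3.14].

INTERFACE

Orientations are given as a 3x3 rotation matrix whose columns are the frame's x, y, z axes.
In Python, from bench import manip, optics gives the robot as it stands. The module is installed in compiled form; this text tells all that it offers.
- The arm moves only by the shell command python3 -m handwheel 'ROWS'. ROWS is JSON, a list of rows, each an object with "jaw": the gripper's target within -1 to 1 (shut at 1, half-way at 0, fully open at -1); "xyz": the shift along the world's x, y, z in cm, a list of three; "turn": the turn, a rotation vector about the world's x, y, z in degrees, a list of three. In form: [{"jaw": jaw, "xyz": [x, y, z], "turn": [ax, ay, az]}, ...]. A call has exactly 10 rows; each row is the pose to reach, as a shift and turn from the pose commanded when the call began; what a row does not reach only later rows make up. A row lasts 1/12 s, in which the tool goes at most 41.7 mm and 7.16 degrees, less where a joint would pass 70% of its speed; a pose out of reach is approached as far as the arm can. A call with a gripper value outside its range is refused whole. The fingers move at their own pace and stop on an object; the grip force is fixed at half the most. Time passes only in rows, so rows that repeat a pose let the fingers close, or fill a call up. It gives the time, the measured TCP pose, the force and the opening at its end, in the units of the state.
- manip.observe(): the state, without advancing time (a new reading comes with each control period).
- optics.get_image(name): name is "side" or "top"; returns a dict with "image" (400x640x3 uint8, red, green, blue), "depth" (400x640 float32, m along the optical axis (not along the pixel's ray), 0 where there is no reading), "intrinsics" (3x3 intrinsics, pixels), "R" (3x3) and "t" (3): a world point X has camera coordinates R X + t. Camera axes: x right, y down, z forward; pixel columns grow to the right and rows downward; lengths in m; the calibration is good to about 2 mm. A picture is of the moment at which its call begins.
- manip.job_done(): hands the job in, once; it reports no verdict.
The state is a dict: "time": time; "joints": joint angles; "qd": joint speeds; "joint_torque": joint torques, N m; "eef_pos": TCP position; "eef_rot": TCP orientation; "ft_force": force on the tool from outside, world axes, zero at the start; "ft_torque": the same for the moment, N m; "opening": finger opening in m.
Only numpy, scipy, OpenCV 4.12 (cv2) and the standard library are available. Lean on these libraries where they do the work, as an engineer would, in place of code of your own. Each camera call takes 0.05 s, during which the arm holds its last target. There are 200 camera calls.

## Working session

There is one attempt and no reset: what is moved stays moved. The work goes in short steps, Python scripts to look and compute and a shell command to move; the robot and the scene stay as the last step left them, time stands still between calls to the robot, and variables do not carry over. Pictures are saved under pics/ and viewed, about 8 in all and at most 12, crops included, and the job is handed in when it is done.

```bash
mkdir -p pics; python3 - <<'E'
from bench import manip, optics
import cv2,numpy as np
s=manip.observe()
for k in('time','eef_pos','eef_rot','ft_force','opening'):print(k,np.round(s[k],4))
for n in('top','side'):
    d=optics.get_image(n); np.savez(f'{n}0.npz',**d); cv2.imwrite(f'pics/{n}0.png',d['image'][:,:,::-1])
    print(n,d['intrinsics'],d['R'],d['t'])
E
```

```text
time 0.0
eef_pos [0.1984 0.5917 0.1978]
eef_rot [[-9.480e-01  3.181e-01 -1.000e-03]
 [ 3.181e-01  9.480e-01 -2.200e-03]
 [ 3.000e-04 -2.400e-03 -1.000e+00]]
ft_force [-0.8339 -0.2916 -0.2049]
opening 0.0854
top [[434.84577164   0.         319.06969168]
 [  0.         434.84577164 200.03124808]
 [  0.           0.           1.        ]] [[ 0.02281467 -0.99968888  0.01008134]
 [-0.98405776 -0.02423473 -0.17619026]
 [ 0.17637976 -0.0059009  -0.98430451]] [0.06273115 0.53541018 0.97663117]
side [[427.58382787   0.         319.55660826]
 [  0.         427.58382787 204.85737815]
 [  0.           0.           1.        ]] [[ 0.76738054 -0.64094168 -0.01791255]
 [-0.48390793 -0.56058834 -0.67199243]
 [ 0.42066639  0.52434194 -0.74034135]] [-0.33884196  0.36322559  0.73668217]
```

View pics/top0.png

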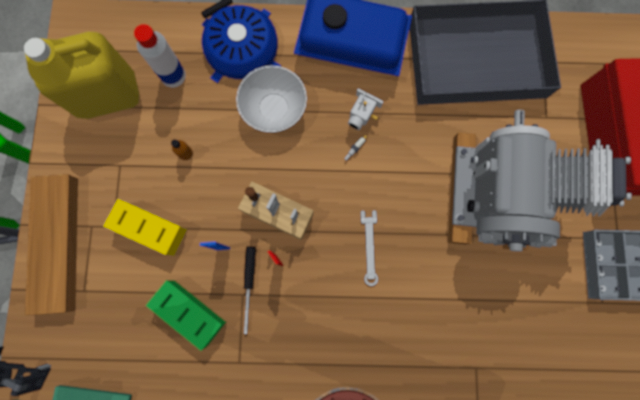

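View pics/side0.png

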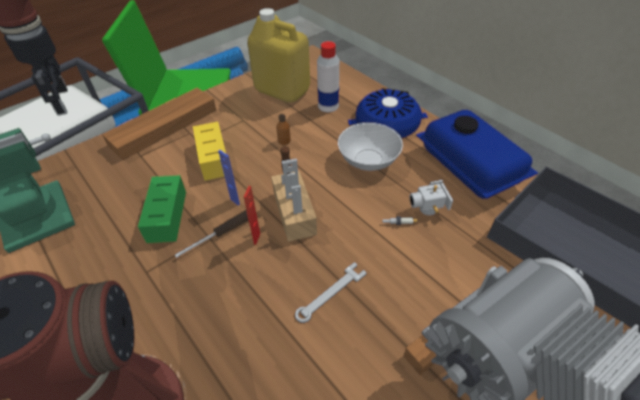

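Top view: wooden rack at about (275,210), engine at (515,185), with its pad on the left side near (465,190). The blue (215,245) and red (275,257) bars and the yellow and green racks are decoys. In the wooden rack, the stay candidates are the middle bar (272,203) and the right bar (294,213). The scraper is at (252,195). Next are enlarged crops plus depth measurements.

```bash
cat > h.py <<'E'
import numpy as np,cv2
def load(n): return dict(np.load(n))
def cloud(d):
    K=d['intrinsics'];z=d['depth'];v,u=np.mgrid[:z.shape[0],:z.shape[1]]
    P=np.stack([(u-K[0,2])/K[0,0]*z,(v-K[1,2])/K[1,1]*z,z],-1)
    P=(P-d['t'])@d['R']; P[z==0]=np.nan; return P
def crop(d,x0,y0,x1,y1,k): return cv2.resize(d['image'][y0:y1,x0:x1,::-1],None,fx=k,fy=k,interpolation=cv2.INTER_CUBIC)
def proj(d,X):
    c=np.asarray(X)@d['R'].T+d['t'];q=c@d['intrinsics'].T;return q[...,:2]/q[...,2:]
E
python3 - <<'E'
from h import *
t=load('top0.npz');s=load('side0.npz')
a=crop(t,230,170,325,245,4);b=crop(s,265,140,325,245,4);c=crop(t,440,120,570,255,3)
H=max(x.shape[0] for x in(a,b));W=a.shape[1]+b.shape[1]
o=np.zeros((H,W,3),np.uint8);o[:a.shape[0],:a.shape[1]]=a;o[:b.shape[0],a.shape[1]:]=b
cv2.imwrite('pics/rack.png',o);cv2.imwrite('pics/eng.png',c)
P=cloud(t);Q=cloud(s)
for nm,C,bx in(('top',P,(240,185,315,240)),('side',Q,(270,145,320,240))):
    x0,y0,x1,y1=bx;p=C[y0:y1,x0:x1].reshape(-1,3)
    r=p[(p[:,2]>.05)&(p[:,2]<.07)]; print(nm,'racktop',len(r),r.mean(0) if len(r) else '', cv2.minAreaRect((r[:,:2]*1000).astype(np.float32)))
    r=p[(p[:,2]>.08)&(p[:,2]<.2)]
    m=((C[...,2]>.08)&(C[...,2]<.2)).astype(np.uint8);mm=np.zeros_like(m);mm[y0:y1,x0:x1]=m[y0:y1,x0:x1]
    n,l,st,ce=cv2.connectedComponentsWithStats(mm)
    for i in range(1,n):
        if st[i,4]>5:
            q=C[l==i];print(st[i],'mean',q.mean(0).round(4),'zmax',np.percentile(q[:,2],97).round(4),cv2.minAreaRect((q[:,:2]*1000).astype(np.float32)))
E
```

```text
top racktop 1688 [0.50237001 0.17033956 0.06061387] ((506.8050537109375, 175.16152954101562), (160.00987243652344, 70.4066162109375), 65.96422576904297)
[245 187  14  18 156] mean [0.5244 0.2191 0.1468] zmax 0.1684 ((526.9423217773438, 220.6283721923828), (21.988710403442383, 21.54875373840332), 23.257137298583984)
[267 194  13  21 152] mean [0.5054 0.1741 0.1403] zmax 0.1727 ((506.8869323730469, 175.14093017578125), (7.166098594665527, 32.530372619628906), 66.22921752929688)
[291 210   7  12  53] mean [0.4853 0.129  0.1239] zmax 0.1425 ((486.2295837402344, 129.6319122314453), (5.125076770782471, 19.709728240966797), 66.86248016357422)
side racktop 1130 [0.49470168 0.15690985 0.06036722] ((506.97027587890625, 175.13339233398438), (164.52032470703125, 70.2550048828125), 65.86034393310547)
[280 146  22  61 760] mean [0.5041 0.1709 0.1306] zmax 0.1703 ((508.2566223144531, 178.10342407226562), (114.7118148803711, 32.51478958129883), 66.68464660644531)
```

View pics/rack.png

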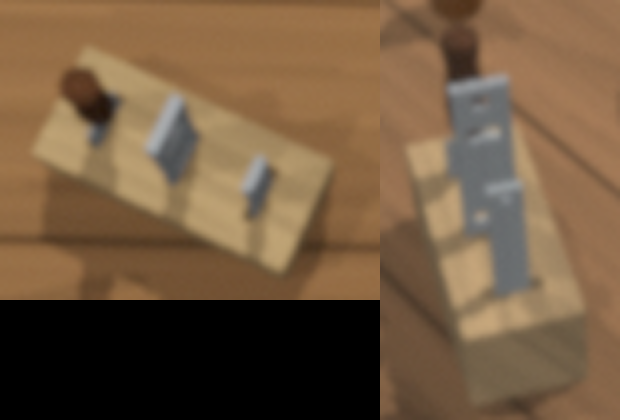

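View pics/eng.png

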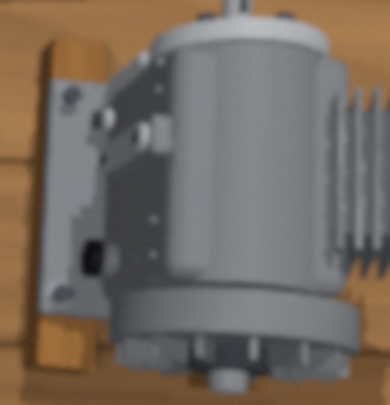

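The middle bar is the stay: 32.5 mm wide with its top at about 170 mm, and the crop shows a hole and a crosswise slot. The right bar is only 20 mm wide with its top at 142 mm, so it is the strip. Next I measure the lean and the pad.

```bash
python3 - <<'E'
from h import *
np.set_printoptions(suppress=True,precision=4)
t=load('top0.npz');P=cloud(t)
# stay lean
p=P[190:218,262:284].reshape(-1,3)
for lo,hi in((.075,.1),(.1,.125),(.125,.15),(.165,.18)):
    q=p[(p[:,2]>lo)&(p[:,2]<hi)]
    n=np.array([.403,.915]);w=np.array([.915,-.403])
    print(lo,len(q),'thick',np.percentile(q[:,:2]@n,[2,50,98]),'width',np.percentile(q[:,:2]@w,[2,50,98]))
print('centre',np.array([.5069,.1751])@np.c_[n,w])
# engine
e=P[110:255,440:570].reshape(-1,3); e=e[~np.isnan(e[:,0])]
f=e[(abs(e[:,2]-.052)<.004)];print('flange',len(f),f.mean(0),cv2.minAreaRect((f[:,:2]*1000).astype(np.float32)))
# normals
g=P[110:255,440:570];du=g[:,2:]-g[:,:-2];dv=g[2:]-g[:-2];N=np.cross(du[1:-1],dv[:,1:-1]);N/=np.linalg.norm(N,axis=-1,keepdims=True)
G=g[1:-1,1:-1];N*=np.sign((np.array([.353,.081,1.055])-G)@np.ones(3)*0+np.sum(N*(np.array([.353,.081,1.055])-G),-1))[...,None]
m=(abs(N[...,2])<.1)&(N[...,1]>.8)&(G[...,2]>.06)
print('yaw hist',np.percentile(np.degrees(np.arctan2(N[m][:,1],N[m][:,0])),[10,25,50,75,90]),m.sum())
vv,uu=np.nonzero(m)
o=np.c_[uu+441,vv+111,G[m]*1000]
np.save('face.npy',o)
yaw=np.median(np.degrees(np.arctan2(N[m][:,1],N[m][:,0])))
n=np.array([np.cos(np.radians(yaw)),np.sin(np.radians(yaw))]);w=np.array([n[1],-n[0]])
d=o[:,2:4]@n; h,b=np.histogram(d,np.arange(d.min(),d.max()+2,2));print(dict(zip(b.round().astype(int),h)))
for k in range(110,255,5):
    pass
# map
S=(e[:,:2]*1000)@n;X=(e[:,:2]*1000)@w;Z=e[:,2]*1000
k=(Z>60)&(Z<200)
M=np.zeros((140,200,3),np.uint8);x0=X[k].min()
for s,x,z in zip(S[k],X[k],Z[k]):
    if x-x0<199: M[int(199-z),int(x-x0)]=cv2.applyColorMap(np.uint8([[np.clip((s-S[k].max()+60)*4,0,255)]]),2)[0,0]
M=cv2.dilate(M,np.ones((2,2)));cv2.imwrite('pics/face.png',cv2.resize(M,None,fx=4,fy=4,interpolation=0));print('x0',x0,'Smax',S[k].max(),'yaw',yaw)
E
```

```text
0.075 28 thick [0.361  0.3617 0.3644] width [0.377  0.3929 0.4082]
0.1 28 thick [0.3614 0.3618 0.3647] width [0.3771 0.3915 0.4083]
0.125 31 thick [0.3615 0.3619 0.3671] width [0.3771 0.3905 0.4084]
0.165 55 thick [0.3617 0.3647 0.368 ] width [0.3777 0.3935 0.4085]
centre [0.3645 0.3932]
flange 1307 [ 0.5729 -0.2673  0.0524] ((576.1754150390625, -270.930419921875), (54.46440887451172, 189.92457580566406), 86.11760711669922)
yaw hist [ 70.2718  78.367   86.9623  96.7815 107.6702] 932
{np.int64(-389): np.int64(1), np.int64(-387): np.int64(2), np.int64(-385): np.int64(4), np.int64(-383): np.int64(1), np.int64(-381): np.int64(1), np.int64(-379): np.int64(0), np.int64(-377): np.int64(1), np.int64(-375): np.int64(5), np.int64(-373): np.int64(9), np.int64(-371): np.int64(2), np.int64(-369): np.int64(2), np.int64(-367): np.int64(7), np.int64(-365): np.int64(14), np.int64(-363): np.int64(6), np.int64(-361): np.int64(0), np.int64(-359): np.int64(1), np.int64(-357): np.int64(1), np.int64(-355): np.int64(1), np.int64(-353): np.int64(0), np.int64(-351): np.int64(0), np.int64(-349): np.int64(0), n
[... 1233 characters left out ...]
 np.int64(20), np.int64(-261): np.int64(64), np.int64(-259): np.int64(199), np.int64(-257): np.int64(300), np.int64(-255): np.int64(57), np.int64(-253): np.int64(7), np.int64(-251): np.int64(4), np.int64(-249): np.int64(2), np.int64(-247): np.int64(2), np.int64(-245): np.int64(8), np.int64(-243): np.int64(7), np.int64(-241): np.int64(3), np.int64(-239): np.int64(70), np.int64(-237): np.int64(52), np.int64(-235): np.int64(6), np.int64(-233): np.int64(0), np.int64(-231): np.int64(0), np.int64(-229): np.int64(0), np.int64(-227): np.int64(0), np.int64(-225): np.int64(0), np.int64(-223): np.int64(0), np.int64(-221): np.int64(1)}
x0 435.68281485106763 Smax -220.06494893772586 yaw 86.96233257490283
```

View pics/face.png

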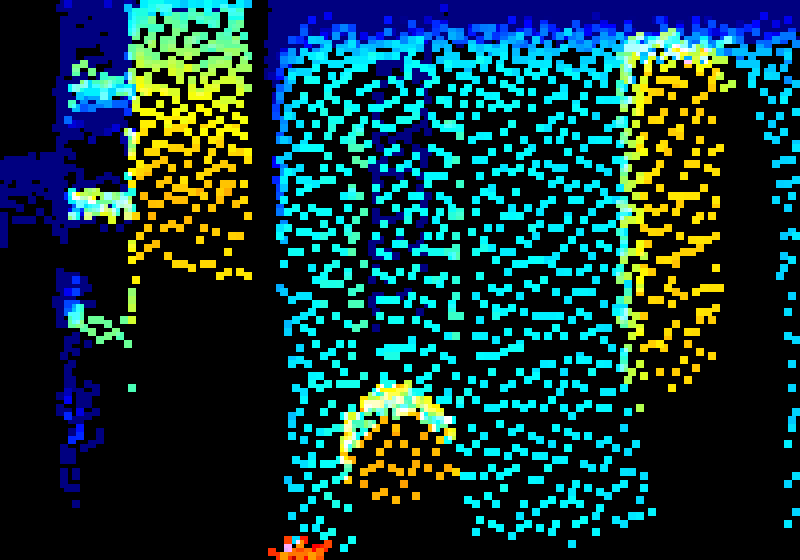

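The map, viewed square on, shows the pad as the yellow strip at columns 640–720, rows 50–390. That is 20 mm wide, z 186 to about 102, and 20 mm proud of the wall. The round boss at (395,440) is something else. I'll fit the planes precisely.

```bash
python3 - <<'E'
from h import *
np.set_printoptions(suppress=True,precision=4)
t=load('top0.npz');P=cloud(t);e=P[110:255,440:570].reshape(-1,3)*1000; e=e[~np.isnan(e[:,0])]
yaw=86.5
for it in range(4):
    a=np.radians(yaw);n=np.array([np.cos(a),np.sin(a)]);w=np.array([n[1],-n[0]])
    S=e[:,:2]@n;X=e[:,:2]@w;Z=e[:,2]
    if it==0: s0=-237.5;xc=605.
    k=(abs(S-(s0-20))<3.5)&(Z>75)&(Z<165)&(X>xc-80)&(X<xc-15)
    c=np.linalg.lstsq(np.c_[X[k],Z[k],np.ones(k.sum())],S[k],rcond=None)[0]
    q=(abs(S-s0)<4)&(Z>108)&(Z<180)&(abs(X-xc)<15)
    cp=np.linalg.lstsq(np.c_[X[q],np.ones(q.sum())],S[q],rcond=None)[0]
    s0=np.median(S[q]);
    k2=(abs(S-s0)<1.5)&(Z>108)&(Z<180)&(abs(X-xc)<15);lo,hi=np.percentile(X[k2],[1,99]);xc=(lo+hi)/2
    f=(abs(Z-52)<4)&(abs(X-xc)<40);
    print(yaw,'wall slope deg',np.degrees(c[0]),'tilt',np.degrees(c[1]),'wall S',np.median(S[k]),'pad s0',s0,'n',q.sum(),k2.sum(),'padslope',np.degrees(cp[0]),'X',lo,hi,xc,'flangeS',np.percentile(S[f],[1,99]),np.median(Z[f]))
    yaw-= -np.degrees(c[0])*-1 if False else np.degrees(c[0])*1.0
print('pad centre',s0*n+xc*w,'n',n,'w',w)
# top of pad z
r=(abs(X-xc)<8)&(S>s0-14)&(S<s0+2);print('pad top z',np.percentile(Z[r],[90,98]))
# obstacles near approach: things with S in s0-? .. s0+150 and |X-xc|<90
o=P.reshape(-1,3)*1000;So=o[:,:2]@n;Xo=o[:,:2]@w
r=(So>s0+25)&(So<s0+200)&(abs(Xo-xc)<150)&(o[:,2]>8);print('obst',r.sum(), o[r].max(0) if r.any() else '')
E
```

```text
86.5 wall slope deg 0.0 tilt 0.0 wall S nan pad s0 -237.46108866007964 n 78 24 padslope 13.159280478337571 X 593.7813479116778 613.2197427990044 603.500545355341 flangeS [-256.3385 -210.0409] 52.51355169471274
86.5 wall slope deg 0.0 tilt 0.0 wall S nan pad s0 -237.1039838785028 n 81 24 padslope 16.033311896164328 X 594.6019474967169 613.2197427990044 603.9108451478606 flangeS [-256.3261 -210.0418] 52.511674465157036
86.5 wall slope deg 0.0 tilt 0.0 wall S nan pad s0 -234.63712910431002 n 96 54 padslope 14.373444170480761 X 596.661989583311 617.2387097955169 606.950349689414 flangeS [-255.7628 -210.0848] 52.538324182923986
86.5 wall slope deg -0.804692939778759 tilt 0.00691004894939294 wall S -251.95753980395466 pad s0 -233.14888718727246 n 145 115 padslope 7.411081987237828 X 596.974398664811 617.0581260437066 607.0162623542587 flangeS [-255.7656 -210.0848] 52.537930467391426
pad centre [ 591.6507 -269.7715] n [0.061  0.9981] w [ 0.9981 -0.061 ]
pad top z [190.2224 191.8745]
obst 5 [497.3708 -63.4392  51.6792]
  return _methods._mean(a, axis=axis, dtype=dtype,
  ret = ret.dtype.type(ret / rcount)
```

```bash
python3 - <<'E'
from h import *
np.set_printoptions(suppress=True,precision=4)
t=load('top0.npz');P=cloud(t);e=P[110:255,440:570].reshape(-1,3)*1000; e=e[~np.isnan(e[:,0])]
c0=np.array([590.,-269.])  # rough pad point
yaw=86.96
for it in range(5):
    a=np.radians(yaw);n=np.array([np.cos(a),np.sin(a)]);w=np.array([n[1],-n[0]])
    S=(e[:,:2]-c0)@n;X=(e[:,:2]-c0)@w;Z=e[:,2]
    g=(Z>108)&(Z<180)&(S>-10)&(S<15)&(abs(X)<20); h,b=np.histogram(S[g],np.arange(-10,15,1));s0=b[h.argmax()]+.5
    q=g&(abs(S-s0)<2.5); s0=np.median(S[q]); lo,hi=np.percentile(X[q],[2,98]);xc=(lo+hi)/2
    k=(abs(S-s0+20)<2.5)&(Z>75)&(Z<165)&(X<xc-15)&(X>xc-90)
    c=np.polyfit(X[k],S[k],1);ct=np.polyfit(Z[k],S[k],1);cp=np.polyfit(X[q],S[q],1)
    f=(abs(Z-52)<3)&(S>s0)&(abs(X-xc)<60);bins=np.arange(-55,56,10)+xc
    fe=[(x,S[f&(abs(X-x)<5)].max()) for x in bins if (f&(abs(X-x)<5)).any()];cf=np.polyfit(*np.array(fe).T,1)
    print('yaw',yaw,'wallslope',np.degrees(c[0]),'tilt',np.degrees(ct[0]),'n',k.sum(),'pad',q.sum(),s0,np.degrees(cp[0]),'X',lo,hi,'wall',np.median(S[k])-s0,'flangeedge slope',np.degrees(cf[0]),'flange out',cf[0]*xc+cf[1]-s0)
    yaw+=np.degrees(c[0])
print('pad centre',c0+s0*n+xc*w,'n',n,'w',w)
u,v=np.round(proj(t,np.r_[(c0+s0*n+xc*w)/1000,.145])).astype(int);print('px',u,v)
cv2.imwrite('pics/padm.png',cv2.drawMarker(crop(t,440,150,510,220,7),((u-440)*7,(v-150)*7),(0,0,255),0,20,1))
E
```

```text
yaw 86.96 wallslope -1.1230610420088971 tilt 0.06046580063285832 n 362 pad 120 -0.47800843617865496 0.13353958271845945 X -8.345046108935392 11.044032767291347 wall -18.58681804683418 flangeedge slope -2.1187854518331606 flange out 22.70023355732451
yaw 85.8369389579911 wallslope -0.4194744956870581 tilt -0.006591874509894605 n 442 pad 120 -0.4706184717965968 1.2397678802949685 X -8.343366514391716 11.056779969283351 wall -19.3195528872019 flangeedge slope -1.0105325982486004 flange out 22.729729470925538
yaw 85.41746446230404 wallslope -0.050353335748709475 tilt -0.03635578839257199 n 447 pad 120 -0.500921831554737 1.6531450350618961 X -8.34371994573762 11.060451753807671 wall -19.58974848303372 flangeedge slope -0.5966044293011235 flange out 22.77219000023822
yaw 85.36711112655533 wallslope -4.4122774635781215e-05 tilt -0.03734536688317232 n 447 pad 120 -0.5022929547639761 1.7027769962784283 X -8.343732307247143 11.060852661870813 wall -19.628501711171346 flangeedge slope -0.546914282360599 flange out 22.77494022307399
yaw 85.36706700378069 wallslope -3.86745127336196e-08 tilt -0.03734623400183788 n 447 pad 120 -0.502290407262698 1.702820488030301 X -8.343732315253181 11.06085300942569 wall -19.62856648819881 flangeedge slope -0.5468707405230441 flange out 22.77493887648371
pad centre [ 591.3136 -269.6104] n [0.0808 0.9967] w [ 0.9967 -0.0808]
px 480 170
```

View pics/padm.png

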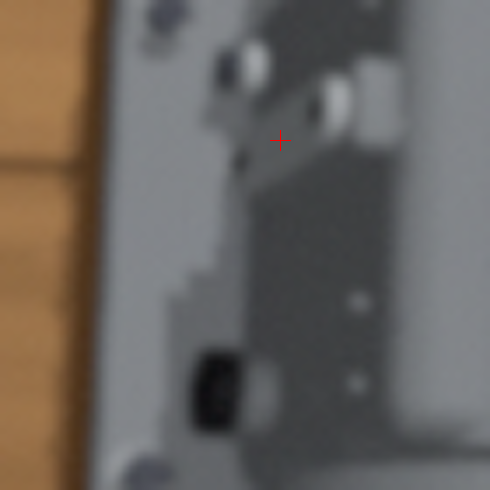

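Pad face centre is about (0.5913, -0.2696), with its normal near +y (yaw about 85.4°). The marker sits on the pad strip between the two dark tapped holes at crop (320,110) and (240,165). I move over the rack first, then check the yaw and the shiny bosses.

```bash
python3 -m handwheel '[{"jaw":-1,"xyz":[3,-4,4],"turn":[0,0,-7]},{"jaw":-1,"xyz":[6,-8,6],"turn":[0,0,-14]},{"jaw":-1,"xyz":[9,-12,6],"turn":[0,0,-21]},{"jaw":-1,"xyz":[12,-16,6],"turn":[0,0,-28]},{"jaw":-1,"xyz":[15,-20,6],"turn":[0,0,-35]},{"jaw":-1,"xyz":[18,-24,6],"turn":[0,0,-42]},{"jaw":-1,"xyz":[21,-28,6],"turn":[0,0,-49]},{"jaw":-1,"xyz":[24,-32,6],"turn":[0,0,-56]},{"jaw":-1,"xyz":[27,-36,6],"turn":[0,0,-63]},{"jaw":-1,"xyz":[30.8,-41.6,6],"turn":[0,0,-70]}]'
python3 - <<'E'
from h import *
np.set_printoptions(suppress=True,precision=1)
t=load('top0.npz');P=cloud(t);e=P[110:255,440:570].reshape(-1,3)*1000; e=e[~np.isnan(e[:,0])]
c=np.array([591.3,-269.6]);a=np.radians(85.4);n=np.array([np.cos(a),np.sin(a)]);w=np.array([n[1],-n[0]])
S=(e[:,:2]-c)@n;X=(e[:,:2]-c)@w;Z=e[:,2]
# flange outer edge
f=(abs(Z-52)<2.5)&(S>5);B=np.arange(-130,70,8);L=[(x,np.sort(S[f&(abs(X-x)<4)])[-2:].mean()) for x in B if (f&(abs(X-x)<4)).sum()>5];L=np.array(L);print(L.T)
r=np.median(L[:,1]);L=L[abs(L[:,1]-r)<4];print('flange edge slope',np.degrees(np.polyfit(*L.T,1)[0]))
# wall, robust local mode by bins
W=[]
for x in np.arange(-100,-12,8):
    k=(abs(X-x)<4)&(Z>80)&(Z<165)&(S>-30)&(S<-12)
    if k.sum()>10: W.append((x,np.median(S[k]),k.sum()))
W=np.array(W);print(W.T)
W2=W[abs(W[:,1]-np.median(W[:,1]))<3];print('wall slope',np.degrees(np.polyfit(W2[:,0],W2[:,1],1)[0]))
# protrusions: cells around the pad
print('Smax by X (cols -60..60 step10) / Z rows')
for z in range(200,50,-10):
    print(z,[ (round(float(S[k].max())) if (k:=(abs(Z-z)<5)&(abs(X-x)<5)&(S>-45)).any() else None) for x in range(-60,61,10)])
E
```

```text
time: 0.93
eef_pos: [0.44, 0.2684, 0.2585]
eef_rot: [[-0.019, 1.0, -0.0], [1.0, 0.019, 0.0], [0.0, -0.0, -1.0]]
ft_force: [0.6, 0.3, 0.7]
opening: 0.0857
[[-106.   -98.   -90.   -82.   -74.   -66.   -58.   -50.   -42.   -34.
   -26.   -18.   -10.    -2.     6.    14.    22.    30.    38.    46.
    54.    62. ]
 [  22.7   21.7   22.5   22.2   22.4   22.6   22.7   21.8   22.9   22.
    21.5   23.1   22.2   21.5   21.9   22.5   22.7   20.6   21.9   21.6
    21.4   22.3]]
flange edge slope -0.24071336964887982
[[-100.   -92.   -84.   -76.   -68.   -60.   -52.   -44.   -36.   -28.
   -20. ]
 [ -23.9  -20.9  -19.3  -18.9  -19.4  -19.4  -19.6  -19.7  -19.6  -19.7
   -19.5]
 [  30.    62.    65.    50.    52.    59.    42.    52.    51.    53.
    49. ]]
wall slope 0.2382037403117728
Smax by X (cols -60..60 step10) / Z rows
200 [-32, -42, -24, -37, -40, -35, -13, -33, -34, -32, -34, -29, -32]
190 [-21, -21, -20, -21, -21, 0, 1, 1, -22, -20, -20, -21, -22]
180 [-19, -18, -19, -19, -18, 0, 2, 1, -19, -19, -18, -18, -19]
170 [-15, -16, -18, -19, -19, 1, 1, 1, -20, -18, -17, -18, -16]
160 [-17, -16, -19, -19, -19, -1, 1, 1, -20, -18, -16, -19, -15]
150 [-17, -15, -19, -19, -19, 1, 1, 1, -20, -19, -16, -19, -16]
140 [-16, -15, -18, -19, -19, 1, 1, 1, None, -19, -15, -19, -17]
130 [-17, -17, -19, -19, -19, 1, 2, 0, None, -19, -16, -19, -16]
120 [-16, -16, -18, -19, -19, 1, 2, 1, None, -19, -16, -19, -16]
110 [-19, -19, -19, -19, -18, 1, 1, 0, None, -20, -18, -19, -17]
100 [1, -18, -19, -19, -19, -7, 0, None, None, -19, -19, -19, -19]
90 [1, -19, -19, -19, -19, -20, None, None, None, -18, -19, -19, -20]
80 [1, -19, -18, -19, -19, -19, None, None, None, -19, -13, -12, -19]
70 [None, -19, -19, -19, -18, -19, None, None, None, -19, -7, -8, -20]
60 [20, 15, 21, 12, 10, 22, 18, 19, 21, 19, 20, 15, 19]
```

Nothing protrudes beyond the pad plane beside it, and the yaw of about 85.4° is confirmed by the wall and flange edges. Continuing above the stay.

```bash
python3 -m handwheel '[{"jaw":-1,"xyz":[3,-4.2,0],"turn":[0,0,-7]},{"jaw":-1,"xyz":[6,-8.4,0],"turn":[0,0,-14]},{"jaw":-1,"xyz":[6.7,-9.3,0],"turn":[0,0,-21]},{"jaw":-1,"xyz":[6.7,-9.3,0],"turn":[0,0,-25]},{"jaw":-1,"xyz":[6.7,-9.3,0],"turn":[0,0,-25]},{"jaw":-1,"xyz":[6.7,-9.3,0],"turn":[0,0,-25]},{"jaw":-1,"xyz":[6.7,-9.3,0],"turn":[0,0,-25]},{"jaw":-1,"xyz":[6.7,-9.3,0],"turn":[0,0,-25]},{"jaw":-1,"xyz":[6.7,-9.3,0],"turn":[0,0,-25]},{"jaw":-1,"xyz":[6.7,-9.3,0],"turn":[0,0,-25]}]'
python3 - <<'E'
from bench import manip
import numpy as np
s=manip.observe();R=np.array(s['eef_rot']);p=np.array(s['eef_pos']);print(p,np.degrees(np.arctan2(R[1,1],R[0,1])),'need',(np.array([.5066,.1753])-p[:2])*100,s['joints'])
E
```

```text
time: 1.77
eef_pos: [0.506, 0.1781, 0.2588]
eef_rot: [[0.398, 0.918, 0.0], [0.918, -0.398, 0.0], [0.0, 0.0, -1.0]]
ft_force: [1.3, 1.3, 0.5]
opening: 0.0853
[0.50600991 0.17811527 0.25884414] -23.434881627832223 need [ 0.05900867 -0.28152656] [ 2.07561374e-01 -1.73646376e-02  1.75523127e+00  5.01810468e-05
  1.40366166e+00  6.16568871e-01]
```

```bash
python3 -m handwheel '[{"jaw":-1,"xyz":[0.06,-0.28,0],"turn":[0,0,-0.5]},{"jaw":-1,"xyz":[0.06,-0.28,-2],"turn":[0,0,-0.5]},{"jaw":-1,"xyz":[0.06,-0.28,-4.5],"turn":[0,0,-0.5]},{"jaw":-1,"xyz":[0.06,-0.28,-7],"turn":[0,0,-0.5]},{"jaw":-1,"xyz":[0.06,-0.28,-9.5],"turn":[0,0,-0.5]},{"jaw":-1,"xyz":[0.06,-0.28,-12],"turn":[0,0,-0.5]},{"jaw":-1,"xyz":[0.06,-0.28,-13.5],"turn":[0,0,-0.5]},{"jaw":-1,"xyz":[0.06,-0.28,-14.5],"turn":[0,0,-0.5]},{"jaw":-1,"xyz":[0.06,-0.28,-15],"turn":[0,0,-0.5]},{"jaw":-1,"xyz":[0.06,-0.28,-15],"turn":[0,0,-0.5]}]'
python3 - <<'E'
from bench import manip,optics
from h import *
s=manip.observe();print(s['eef_pos'],s['ft_force'])
d=optics.get_image('side');np.savez('side1.npz',**d);cv2.imwrite('pics/grasp.png',crop(d,230,90,350,250,3.5))
E
```

```text
time: 2.6
eef_pos: [0.5065, 0.1744, 0.108]
eef_rot: [[0.407, 0.913, -0.002], [0.913, -0.407, -0.0], [-0.001, -0.001, -1.0]]
ft_force: [-0.6, -0.2, 0.5]
opening: 0.0855
[0.50645447 0.17441915 0.10795874] [-0.5905441  -0.21045838  0.50110526]
```

View pics/grasp.png

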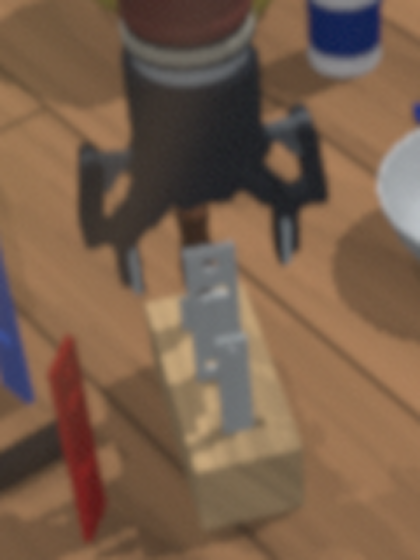

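The open fingers (crop 135,275 and 288,240) straddle the stay (210,270), with the body clear above it and the scraper untouched behind. Closing.

```bash
python3 -m handwheel '[{"jaw":1,"xyz":[0,0.08,0],"turn":[0,0,0]},{"jaw":1,"xyz":[0,0.08,0],"turn":[0,0,0]},{"jaw":1,"xyz":[0,0.08,0],"turn":[0,0,0]},{"jaw":1,"xyz":[0,0.08,0],"turn":[0,0,0]},{"jaw":1,"xyz":[0,0.08,0],"turn":[0,0,0]},{"jaw":1,"xyz":[0,0.08,0],"turn":[0,0,0]},{"jaw":1,"xyz":[0,0.08,0],"turn":[0,0,0]},{"jaw":1,"xyz":[0,0.08,0],"turn":[0,0,0]},{"jaw":1,"xyz":[0,0.08,0],"turn":[0,0,0]},{"jaw":1,"xyz":[0,0.08,0],"turn":[0,0,0]}]'
```

```text
time: 3.48
eef_pos: [0.5079, 0.1755, 0.1098]
eef_rot: [[0.408, 0.913, 0.002], [0.913, -0.408, 0.0], [0.001, 0.002, -1.0]]
ft_force: [0.1, 0.4, 6.0]
opening: 0.0306
```

```bash
python3 -m handwheel '[{"jaw":1,"xyz":[0,0,0.5],"turn":[0,0,0]},{"jaw":1,"xyz":[0,0,1.2],"turn":[0,0,0]},{"jaw":1,"xyz":[0,0,2],"turn":[0,0,0]},{"jaw":1,"xyz":[0,0,3],"turn":[0,0,0]},{"jaw":1,"xyz":[0,0,4],"turn":[0,0,0]},{"jaw":1,"xyz":[0,0,5],"turn":[0,0,0]},{"jaw":1,"xyz":[0,0,6],"turn":[0,0,0]},{"jaw":1,"xyz":[0,0,7],"turn":[0,0,0]},{"jaw":1,"xyz":[0,0,8],"turn":[0,0,0]},{"jaw":1,"xyz":[0,0,9],"turn":[0,0,0]}]'
python3 -m handwheel '[{"jaw":1,"xyz":[0,0,2],"turn":[0,0,0]},{"jaw":1,"xyz":[0,0,4],"turn":[0,0,0]},{"jaw":1,"xyz":[0,0,6],"turn":[0,0,0]},{"jaw":1,"xyz":[0,0,8],"turn":[0,0,0]},{"jaw":1,"xyz":[0,0,9],"turn":[0,0,0]},{"jaw":1,"xyz":[0,0,9.5],"turn":[0,0,0]},{"jaw":1,"xyz":[0,0,10],"turn":[0,0,0]},{"jaw":1,"xyz":[0,0,10],"turn":[0,0,0]},{"jaw":1,"xyz":[0,0,10],"turn":[0,0,0]},{"jaw":1,"xyz":[0,0,10],"turn":[0,0,0]}]'
python3 - <<'E'
from bench import manip,optics
from h import *
np.set_printoptions(suppress=True,precision=4)
s=manip.observe();p=np.array(s['eef_pos']);print(p,s['ft_force'],s['opening'])
d=optics.get_image('side');np.savez('side2.npz',**d)
u,v=proj(d,p).astype(int);print(u,v);x0=max(u-70,0);y0=max(v-70,0);cv2.imwrite('pics/held.png',crop(d,x0,y0,u+70,v+90,3.5))
C=cloud(d).reshape(-1,3);q=C-p;R=np.array(s['eef_rot']);
L=q@R  # tool coords: z down
k=(abs(L[:,1])<.018)&(abs(L[:,0])<.03)&(L[:,2]>.012)&(L[:,2]<.13)
L=L[k];print(k.sum())
for lo in np.arange(.01,.12,.015):
    m=(L[:,2]>lo)&(L[:,2]<lo+.015)
    if m.sum()>5: print(round(lo,3),m.sum(),'x(thick)',np.percentile(L[m,0],[5,50,95]),'y',np.percentile(L[m,1],[2,98]))
print('foot z tool',np.percentile(L[:,2],[98,99.5]))
E
```

```text
time: 4.32
eef_pos: [0.507, 0.1754, 0.2]
eef_rot: [[0.408, 0.913, 0.0], [0.913, -0.408, 0.0], [0.0, 0.0, -1.0]]
ft_force: [0.5, 0.8, -2.2]
opening: 0.0306
time: 5.15
eef_pos: [0.5063, 0.1751, 0.2972]
eef_rot: [[0.408, 0.913, -0.003], [0.913, -0.408, -0.001], [-0.002, -0.002, -1.0]]
ft_force: [-0.4, -0.3, -1.9]
opening: 0.0305
[0.5063 0.1751 0.2972] [-0.4345 -0.3316 -1.9471] 0.03051158166805884
284 111
538
0.01 95 x(thick) [-0.0043 -0.0025 -0.0006] y [-0.0164  0.014 ]
0.025 77 x(thick) [-0.0045 -0.0026 -0.0005] y [-0.0163  0.0147]
0.04 97 x(thick) [-0.0046 -0.0021  0.0022] y [-0.0166  0.0141]
0.055 95 x(thick) [-0.0044 -0.0028 -0.0011] y [-0.0163  0.0149]
0.07 89 x(thick) [-0.0042 -0.0023 -0.0003] y [-0.0165  0.0143]
0.085 82 x(thick) [-0.0042 -0.0025 -0.0006] y [-0.0165  0.0152]
foot z tool [0.0972 0.0993]
```

View pics/held.png

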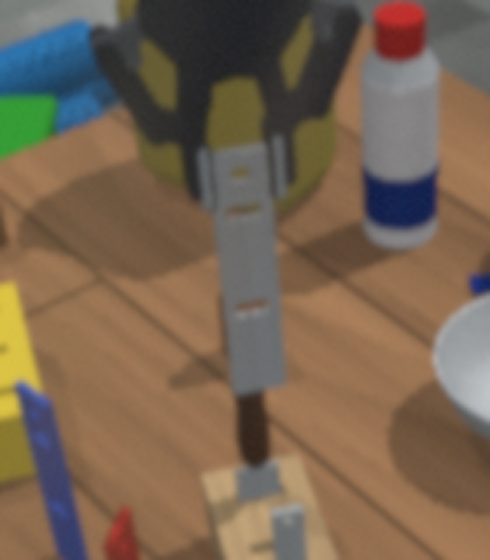

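The held view shows the stay gripped by its edges and hanging straight (crop 245,270). Its foot is about 99 mm below the TCP and centred in the jaws, and the scraper and strip are still in the rack. Moving to a hover 15 mm out from the pad with a +19.5° turn.

```bash
python3 -m handwheel '[{"jaw":1,"xyz":[0.2,-1,0],"turn":[0,0,1]},{"jaw":1,"xyz":[0.5,-2.5,0],"turn":[0,0,2]},{"jaw":1,"xyz":[1,-5,0],"turn":[0,0,4]},{"jaw":1,"xyz":[1.6,-8,0],"turn":[0,0,6]},{"jaw":1,"xyz":[2.2,-11,0],"turn":[0,0,8]},{"jaw":1,"xyz":[2.8,-14,0],"turn":[0,0,10]},{"jaw":1,"xyz":[3.4,-17,0],"turn":[0,0,12]},{"jaw":1,"xyz":[4,-20,0],"turn":[0,0,14]},{"jaw":1,"xyz":[4.6,-23,0],"turn":[0,0,16]},{"jaw":1,"xyz":[5.2,-26,0],"turn":[0,0,18]}]'
python3 -m handwheel '[{"jaw":1,"xyz":[0.6,-3,0],"turn":[0,0,0.5]},{"jaw":1,"xyz":[1.2,-6,0],"turn":[0,0,1]},{"jaw":1,"xyz":[1.8,-9,0],"turn":[0,0,1.5]},{"jaw":1,"xyz":[2.4,-12,0],"turn":[0,0,1.5]},{"jaw":1,"xyz":[2.9,-14.5,0],"turn":[0,0,1.5]},{"jaw":1,"xyz":[3.2,-15.8,0],"turn":[0,0,1.5]},{"jaw":1,"xyz":[3.4,-16.4,0],"turn":[0,0,1.5]},{"jaw":1,"xyz":[3.4,-16.7,0],"turn":[0,0,1.5]},{"jaw":1,"xyz":[3.4,-16.7,0],"turn":[0,0,1.5]},{"jaw":1,"xyz":[3.4,-16.7,0],"turn":[0,0,1.5]}]'
cat > st.py <<'E'
from bench import manip,optics
from h import *
np.set_printoptions(suppress=True,precision=4)
c=np.array([.5913,-.2696]);a=np.radians(85.4);n=np.array([np.cos(a),np.sin(a)]);w=np.array([n[1],-n[0]])
s=manip.observe();p=np.array(s['eef_pos']);R=np.array(s['eef_rot']);f=np.array(s['ft_force'])
print('t',s['time'],'p',p,'jaw yaw',np.degrees(np.arctan2(R[1,1],R[0,1])),'tilt',R[:,2],'S',(p[:2]-c)@n*1000,'X',(p[:2]-c)@w*1000,'footz',(p[2]-.099)*1000,'F n,w,z',f[:2]@n,f[:2]@w,f[2],'M',s['ft_torque'],'open',s['opening'])
E
python3 st.py
```

```text
time: 6.03
eef_pos: [0.5587, -0.0861, 0.2977]
eef_rot: [[0.104, 0.995, -0.002], [0.995, -0.104, 0.001], [0.0, -0.002, -1.0]]
ft_force: [1.6, 0.5, -1.6]
opening: 0.0305
time: 6.87
eef_pos: [0.593, -0.2502, 0.2987]
eef_rot: [[0.078, 0.997, -0.0], [0.997, -0.078, 0.001], [0.001, -0.001, -1.0]]
ft_force: [-0.9, 1.0, -1.8]
opening: 0.0304
t 6.8667 p [ 0.593  -0.2502  0.2987] jaw yaw -4.483785194703727 tilt [-0.0004  0.0011 -1.    ] S 19.42285042414161 X 0.12024734395307599 footz 199.68368297200266 F n,w,z 0.9288427106736253 -0.952876697364286 -1.7517737092906147 M [ 0.0693 -0.0336 -0.0027] open 0.03044609783063327
```

```bash
python3 -m handwheel '[{"jaw":1,"xyz":[0,0,-1],"turn":[0,0,0]},{"jaw":1,"xyz":[0,0,-3],"turn":[0,0,0]},{"jaw":1,"xyz":[0,0,-5],"turn":[0,0,0]},{"jaw":1,"xyz":[0,0,-7],"turn":[0,0,0]},{"jaw":1,"xyz":[0,0,-9],"turn":[0,0,0]},{"jaw":1,"xyz":[0,0,-11],"turn":[0,0,0]},{"jaw":1,"xyz":[0,0,-12.3],"turn":[0,0,0]},{"jaw":1,"xyz":[0,0,-13.2],"turn":[0,0,0]},{"jaw":1,"xyz":[0,0,-13.5],"turn":[0,0,0]},{"jaw":1,"xyz":[0,0,-13.5],"turn":[0,0,0]}]'
cat >> st.py <<'E'
import sys
if len(sys.argv)>1:
    d=optics.get_image('top');np.savez(sys.argv[1]+'.npz',**d);cv2.imwrite(f'pics/{sys.argv[1]}.png',crop(d,430,110,540,240,4))
    e=cloud(d).reshape(-1,3);S=(e[:,:2]-c)@n*1000;X=(e[:,:2]-c)@w*1000;Z=e[:,2]*1000
    s0=(p[:2]-c)@n*1000;z0=p[2]*1000
    for lo in np.arange(z0-99,z0-5,15):
        k=(abs(S-s0-3)<5)&(abs(X)<22)&(Z>lo)&(Z<lo+15)
        if k.sum()>4: print('z',round(lo),k.sum(),'S',np.percentile(S[k],[5,50,95]),'X',np.percentile(X[k],[2,98]))
    k=(abs(S-s0)<6)&(abs(X)<22)&(Z>z0-105)&(Z<z0-20);print('lowest z',np.sort(Z[k])[:5],'flange z',np.median(Z[(S>2)&(S<20)&(abs(X)<60)&(abs(Z-52)<4)]))
    k=(abs(S-s0-3)<2)&(abs(X)<20)&(Z>z0-95)&(Z<z0-20)
    if k.sum()>10:print('yaw slope',np.degrees(np.polyfit(X[k],S[k],1)[0]),'tilt',np.degrees(np.polyfit(Z[k],S[k],1)[0]),k.sum())
E
python3 st.py pre
```

```text
time: 7.7
eef_pos: [0.5928, -0.2511, 0.1631]
eef_rot: [[0.079, 0.997, -0.001], [0.997, -0.079, 0.001], [0.001, -0.001, -1.0]]
ft_force: [-0.3, 0.6, -2.4]
opening: 0.0303
t 7.7 p [ 0.5928 -0.2511  0.1631] jaw yaw -4.524391062918445 tilt [-0.001   0.0006 -1.    ] S 18.54430145922573 X -0.019252387925603274 footz 64.12229743372485 F n,w,z 0.5527724861781552 -0.36028935352818175 -2.377146878650409 M [ 0.0068 -0.0279 -0.0293] open 0.030287118645951034
z 64 31 S [18.4627 21.1638 22.2615] X [-17.3221  12.3391]
z 79 28 S [19.0759 21.3336 22.2849] X [-16.7993  14.0107]
z 94 35 S [20.0006 21.5401 22.2774] X [-16.9944  11.7597]
z 109 44 S [17.9378 21.0912 22.2908] X [-17.2129  13.5949]
z 124 24 S [19.3979 21.4558 22.0787] X [-16.8174  12.9237]
z 139 44 S [18.9615 21.4904 22.2415] X [-17.2083  14.3899]
z 154 39 S [18.0339 21.3053 22.4269] X [-17.1413  14.4873]
lowest z [62.3453 63.2121 63.529  64.3849 65.6882] flange z 52.673305671491555
yaw slope 0.8016675837943502 tilt 0.18682388221365623 146
```

View pics/pre.png

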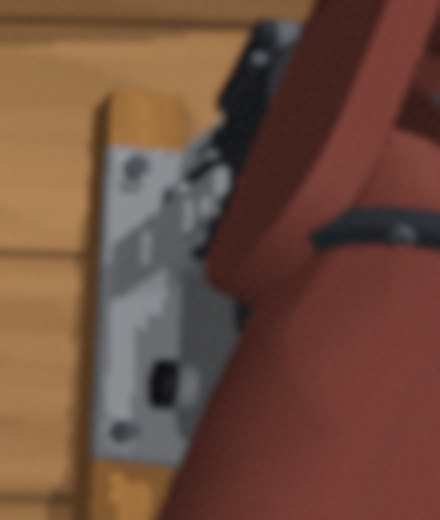

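The stay stands over the flange in front of the pad, with its lower slot at crop (147,248) and its foot near (130,270). Both depth and image agree with the pose readings. I'll refine the X centring by comparing the camera-facing side walls of the pad and the stay in the same camera.

```bash
python3 - <<'E'
from h import *
np.set_printoptions(suppress=True,precision=2)
c=np.array([.5913,-.2696]);a=np.radians(85.4);n=np.array([np.cos(a),np.sin(a)]);w=np.array([n[1],-n[0]])
def g(f):
    e=cloud(load(f)).reshape(-1,3);return (e[:,:2]-c)@n*1000,(e[:,:2]-c)@w*1000,e[:,2]*1000
S,X,Z=g('top0.npz')
k=(S>-16)&(S<-3)&(Z>108)&(Z<180)&(abs(X)<20);print('pad -X wall',k.sum(),np.percentile(X[k],[10,25,50,75,90]))
k=(abs(S)<1.5)&(Z>108)&(Z<180)&(abs(X)<20);print('pad face',np.sort(X[k])[:4],np.sort(X[k])[-4:])
S,X,Z=g('pre.npz')
k=(S>16)&(S<20.5)&(Z>64)&(Z<150)&(abs(X)<22);print('stay -X wall',k.sum(),np.percentile(X[k],[10,25,50,75,90]))
k=(abs(S-21.5)<1)&(Z>64)&(Z<150)&(abs(X)<22);print('stay face',np.sort(X[k])[:5],np.sort(X[k])[-5:])
E
```

```text
pad -X wall 79 [-13.77 -13.36 -12.64 -10.49  -9.14]
pad face [-9.81 -9.69 -9.68 -9.6 ] [ 9.69  9.73 10.52 10.67]
stay -X wall 37 [-17.27 -16.97 -16.3   -2.76   4.88]
stay face [-16.96 -16.83 -16.79 -16.7  -16.65] [13.97 14.14 14.32 14.47 14.8 ]
```

```bash
python3 -m handwheel '[{"jaw":1,"xyz":[0.12,-0.01,-0.2],"turn":[0,0,0]},{"jaw":1,"xyz":[0.12,-0.01,-0.5],"turn":[0,0,0]},{"jaw":1,"xyz":[0.12,-0.01,-0.8],"turn":[0,0,0]},{"jaw":1,"xyz":[0.1,-0.25,-0.8],"turn":[0,0,0]},{"jaw":1,"xyz":[0.08,-0.5,-0.8],"turn":[0,0,0]},{"jaw":1,"xyz":[0.06,-0.75,-0.8],"turn":[0,0,0]},{"jaw":1,"xyz":[0.04,-1,-0.8],"turn":[0,0,0]},{"jaw":1,"xyz":[0.02,-1.2,-0.8],"turn":[0,0,0]},{"jaw":1,"xyz":[0.01,-1.3,-0.8],"turn":[0,0,0]},{"jaw":1,"xyz":[0.01,-1.3,-0.8],"turn":[0,0,0]}]'; python3 st.py
python3 -m handwheel '[{"jaw":1,"xyz":[0,0,-0.05],"turn":[0,0,0]},{"jaw":1,"xyz":[0,0,-0.1],"turn":[0,0,0]},{"jaw":1,"xyz":[0,0,-0.15],"turn":[0,0,0]},{"jaw":1,"xyz":[0,0,-0.2],"turn":[0,0,0]},{"jaw":1,"xyz":[0,0,-0.25],"turn":[0,0,0]},{"jaw":1,"xyz":[0,0,-0.3],"turn":[0,0,0]},{"jaw":1,"xyz":[0,0,-0.3],"turn":[0,0,0]},{"jaw":1,"xyz":[0,0,-0.3],"turn":[0,0,0]},{"jaw":1,"xyz":[0,0,-0.3],"turn":[0,0,0]},{"jaw":1,"xyz":[0,0,-0.3],"turn":[0,0,0]}]'; python3 st.py
```

```text
time: 8.58
eef_pos: [0.5931, -0.2651, 0.1559]
eef_rot: [[0.08, 0.997, 0.0], [0.997, -0.08, -0.0], [-0.0, 0.0, -1.0]]
ft_force: [-0.4, -0.5, -2.9]
opening: 0.0302
t 8.5833 p [ 0.5931 -0.2651  0.1559] jaw yaw -4.574840998494712 tilt [ 0.0001 -0.0001 -1.    ] S 4.632394878111773 X 1.464258531567972 footz 56.89062809021228 F n,w,z -0.5391714117291687 -0.3406670021004277 -2.8931065861091043 M [-0.038  -0.0462 -0.0404] open 0.030174426711420073
time: 9.42
eef_pos: [0.5932, -0.2647, 0.1529]
eef_rot: [[0.079, 0.997, 0.0], [0.997, -0.079, -0.0], [-0.0, 0.0, -1.0]]
ft_force: [0.0, -0.7, -1.7]
opening: 0.0302
t 9.4167 p [ 0.5932 -0.2647  0.1529] jaw yaw -4.553485020855876 tilt [ 0.0001 -0.     -1.    ] S 5.029268511276067 X 1.4861974071366881 footz 53.85845416862864 F n,w,z -0.6635459148527383 0.07486856240055954 -1.7308597931874357 M [-0.0258  0.0048  0.0064] open 0.03021882728833627
```

Not in contact yet. Going down in small steps until the flange is felt.

```bash
python3 -m handwheel '[{"jaw":1,"xyz":[0,0,-0.02],"turn":[0,0,0]},{"jaw":1,"xyz":[0,0,-0.05],"turn":[0,0,0]},{"jaw":1,"xyz":[0,0,-0.08],"turn":[0,0,0]},{"jaw":1,"xyz":[0,0,-0.1],"turn":[0,0,0]},{"jaw":1,"xyz":[0,0,-0.12],"turn":[0,0,0]},{"jaw":1,"xyz":[0,0,-0.14],"turn":[0,0,0]},{"jaw":1,"xyz":[0,0,-0.15],"turn":[0,0,0]},{"jaw":1,"xyz":[0,0,-0.15],"turn":[0,0,0]},{"jaw":1,"xyz":[0,0,-0.15],"turn":[0,0,0]},{"jaw":1,"xyz":[0,0,-0.15],"turn":[0,0,0]}]' >/dev/null; python3 st.py
```

```text
t 10.25 p [ 0.5933 -0.2649  0.1519] jaw yaw -4.550756790397302 tilt [ 0.0004 -0.0004 -1.    ] S 4.892078304796537 X 1.628456751142656 footz 52.91487239797924 F n,w,z 0.3995046842443789 -1.1179803090033125 2.989762385285936 M [ 0.0912  0.3253 -0.0238] open 0.030529081838619878
```

Foot contact is felt, with about 5 N down. Now pressing toward the pad.

```bash
python3 -m handwheel '[{"jaw":1,"xyz":[0,-0.03,0],"turn":[0,0,0]},{"jaw":1,"xyz":[0,-0.06,0],"turn":[0,0,0]},{"jaw":1,"xyz":[-0.01,-0.09,0],"turn":[0,0,0]},{"jaw":1,"xyz":[-0.01,-0.12,0],"turn":[0,0,0]},{"jaw":1,"xyz":[-0.01,-0.15,0],"turn":[0,0,0]},{"jaw":1,"xyz":[-0.01,-0.15,0],"turn":[0,0,0]},{"jaw":1,"xyz":[-0.01,-0.15,0],"turn":[0,0,0]},{"jaw":1,"xyz":[-0.01,-0.15,0],"turn":[0,0,0]},{"jaw":1,"xyz":[-0.01,-0.15,0],"turn":[0,0,0]},{"jaw":1,"xyz":[-0.01,-0.15,0],"turn":[0,0,0]}]' >/dev/null; python3 st.py
```

```text
t 11.0833 p [ 0.5933 -0.2661  0.1519] jaw yaw -4.55259566740944 tilt [ 0.0005  0.0002 -1.    ] S 3.66614870397926 X 1.7157705074338077 footz 52.8828832430952 F n,w,z 1.1010879180587039 -2.0187233626005123 5.374307137146279 M [0.3066 0.4367 0.0389] open 0.030421006879757007
```

```bash
python3 -m handwheel '[{"jaw":1,"xyz":[0,-0.02,0],"turn":[0,0,0]},{"jaw":1,"xyz":[0,-0.04,0],"turn":[0,0,0]},{"jaw":1,"xyz":[0,-0.06,0],"turn":[0,0,0]},{"jaw":1,"xyz":[-0.01,-0.08,0],"turn":[0,0,0]},{"jaw":1,"xyz":[-0.01,-0.1,0],"turn":[0,0,0]},{"jaw":1,"xyz":[-0.01,-0.1,0],"turn":[0,0,0]},{"jaw":1,"xyz":[-0.01,-0.1,0],"turn":[0,0,0]},{"jaw":1,"xyz":[-0.01,-0.1,0],"turn":[0,0,0]},{"jaw":1,"xyz":[-0.01,-0.1,0],"turn":[0,0,0]},{"jaw":1,"xyz":[-0.01,-0.1,0],"turn":[0,0,0]}]' >/dev/null; python3 st.py
```

```text
t 11.9167 p [ 0.5933 -0.2666  0.1519] jaw yaw -4.551555265841599 tilt [ 0.0006  0.0011 -1.    ] S 3.1787107369118393 X 1.7432325100223307 footz 52.88520508714481 F n,w,z 2.1634172496819706 -1.7484712849196702 5.357326628273881 M [0.56   0.3942 0.0006] open 0.030695446461908037
```

```bash
python3 -m handwheel '[{"jaw":1,"xyz":[0,-0.02,0],"turn":[0,0,0]},{"jaw":1,"xyz":[0,-0.04,0],"turn":[0,0,0]},{"jaw":1,"xyz":[0,-0.06,0],"turn":[0,0,0]},{"jaw":1,"xyz":[-0.01,-0.08,0],"turn":[0,0,0]},{"jaw":1,"xyz":[-0.01,-0.1,0],"turn":[0,0,0]},{"jaw":1,"xyz":[-0.01,-0.1,0],"turn":[0,0,0]},{"jaw":1,"xyz":[-0.01,-0.1,0],"turn":[0,0,0]},{"jaw":1,"xyz":[-0.01,-0.1,0],"turn":[0,0,0]},{"jaw":1,"xyz":[-0.01,-0.1,0],"turn":[0,0,0]},{"jaw":1,"xyz":[-0.01,-0.1,0],"turn":[0,0,0]}]' >/dev/null; python3 st.py pr1
```

```text
t 12.75 p [ 0.5933 -0.2666  0.1519] jaw yaw -4.550595703212045 tilt [ 0.0006  0.0029 -1.    ] S 3.1729766306851492 X 1.7160961186058699 footz 52.88885989566442 F n,w,z 3.663545397595191 -2.076824550862437 5.302644321896337 M [ 0.8208  0.3278 -0.0273] open 0.030114412277413596
z 53 48 S [ 4.6472  7.9188 10.4304] X [-16.0854  19.1835]
z 68 36 S [3.1056 7.5148 8.4379] X [-16.0692  14.6913]
z 83 30 S [5.3664 7.2055 8.2058] X [-15.5516  16.0517]
z 98 46 S [2.8485 6.7771 7.8941] X [-15.6679  16.1887]
z 113 30 S [5.3931 6.7261 7.7457] X [-15.2896  15.2608]
z 128 43 S [3.335  6.698  7.6979] X [-15.5263  15.9919]
z 143 42 S [2.6583 6.6995 7.6046] X [-15.3139  16.2714]
lowest z [49.2245 49.9753 49.9922 50.0882 50.5024] flange z 52.722958156629616
yaw slope 0.23577715584997325 tilt -0.44927350746889866 156
```

The stay touches the pad, but its foot was dragged by the flange and stands about 1 mm out (tilt about 0.5–0.8°). I'll unload the foot slightly, tilt the foot in, and re-press.

```bash
python3 -m handwheel '[{"jaw":1,"xyz":[0,0.05,0.02],"turn":[0,0,0]},{"jaw":1,"xyz":[0,0.1,0.05],"turn":[0,0,0]},{"jaw":1,"xyz":[0,0.15,0.08],"turn":[0,0,0]},{"jaw":1,"xyz":[0.01,0.2,0.1],"turn":[0,0,0]},{"jaw":1,"xyz":[0.01,0.25,0.12],"turn":[0,0,0]},{"jaw":1,"xyz":[0.01,0.25,0.12],"turn":[0,0,0]},{"jaw":1,"xyz":[0.01,0.25,0.12],"turn":[0,0,0]},{"jaw":1,"xyz":[0.01,0.25,0.12],"turn":[0,0,0]},{"jaw":1,"xyz":[0.01,0.25,0.12],"turn":[0,0,0]},{"jaw":1,"xyz":[0.01,0.25,0.12],"turn":[0,0,0]}]' >/dev/null; python3 st.py pr2
```

```text
t 13.6333 p [ 0.5926 -0.2658  0.1519] jaw yaw -4.551864410272064 tilt [-0.0008 -0.0001 -1.    ] S 3.865124623970809 X 1.0014728117210074 footz 52.94672096176487 F n,w,z 0.2056071274802338 -0.05636813687527672 -1.4258792804206333 M [ 0.1297 -0.0874  0.0435] open 0.030126563376431447
z 53 45 S [ 4.7966  6.8433 10.3814] X [-19.7105  19.6707]
z 68 31 S [4.4577 6.8279 7.6636] X [-16.3039  15.3531]
z 83 35 S [5.6115 6.8566 7.8172] X [-16.1729  14.5213]
z 98 40 S [3.5259 6.5257 7.765 ] X [-16.163   13.7018]
z 113 30 S [3.5808 6.757  7.5886] X [-15.7315  15.5512]
z 128 36 S [3.4601 6.8892 7.6993] X [-15.9362  15.1957]
z 143 43 S [3.7755 7.0627 7.9364] X [-15.7281  15.0151]
lowest z [48.7457 48.7814 48.8982 49.2917 49.6637] flange z 52.73540223384428
yaw slope 0.23895789103277085 tilt -0.06369785940752802 156
```

```bash
python3 -m handwheel '[{"jaw":1,"xyz":[0.06,-0.03,0],"turn":[0,0,0]},{"jaw":1,"xyz":[0.06,-0.06,0],"turn":[0,0,0]},{"jaw":1,"xyz":[0.05,-0.1,0],"turn":[-0.1,0,0]},{"jaw":1,"xyz":[0.05,-0.15,0],"turn":[-0.2,0,0]},{"jaw":1,"xyz":[0.05,-0.2,0],"turn":[-0.2,0,0]},{"jaw":1,"xyz":[0.04,-0.25,0],"turn":[-0.2,0,0]},{"jaw":1,"xyz":[0.04,-0.3,0],"turn":[-0.2,0,0]},{"jaw":1,"xyz":[0.04,-0.3,0],"turn":[-0.2,0,0]},{"jaw":1,"xyz":[0.04,-0.3,0],"turn":[-0.2,0,0]},{"jaw":1,"xyz":[0.04,-0.3,0],"turn":[-0.2,0,0]}]' >/dev/null; python3 st.py pr3
```

```text
t 14.5167 p [ 0.5931 -0.2666  0.152 ] jaw yaw -4.540010527495644 tilt [-0.001   0.0003 -1.    ] S 3.143445432348205 X 1.5873309897149486 footz 53.003997198148525 F n,w,z 5.776924144963531 -0.5220010022275969 -2.069375750109475 M [ 1.0022 -0.024  -0.0223] open 0.03073392784540414
z 53 52 S [ 3.6129  7.1867 10.2568] X [-19.5728  21.0245]
z 68 35 S [3.1722 6.4356 7.3935] X [-15.8889  15.6177]
z 83 31 S [4.2251 6.5154 7.3562] X [-15.8396  15.1323]
z 98 47 S [3.1199 6.3078 7.4384] X [-15.5561  15.0344]
z 113 25 S [3.8474 6.348  7.3206] X [-16.1119  15.7798]
z 128 44 S [2.8102 6.4384 7.411 ] X [-15.836   15.4498]
z 143 44 S [3.0373 6.2128 7.4655] X [-15.7403  15.1067]
lowest z [48.842  50.3192 50.5997 51.3384 51.6733] flange z 52.87381827641036
yaw slope 0.35311627070225254 tilt -0.26975602741010196 156
```

```bash
python3 -m handwheel '[{"jaw":1,"xyz":[0,0,-0.02],"turn":[0,0,0]},{"jaw":1,"xyz":[0,0,-0.04],"turn":[0,0,0]},{"jaw":1,"xyz":[0,0,-0.06],"turn":[0,0,0]},{"jaw":1,"xyz":[0,0,-0.08],"turn":[0,0,0]},{"jaw":1,"xyz":[0,0,-0.1],"turn":[0,0,0]},{"jaw":1,"xyz":[0,-0.05,-0.1],"turn":[0,0,0]},{"jaw":1,"xyz":[0,-0.1,-0.1],"turn":[-0.1,0,0]},{"jaw":1,"xyz":[0,-0.15,-0.1],"turn":[-0.1,0,0]},{"jaw":1,"xyz":[0,-0.2,-0.1],"turn":[-0.1,0,0]},{"jaw":1,"xyz":[0,-0.2,-0.1],"turn":[-0.1,0,0]}]' >/dev/null; python3 st.py pr4
```

```text
t 15.4 p [ 0.5932 -0.2666  0.1519] jaw yaw -4.53119263843565 tilt [-0.0014  0.0023 -1.    ] S 3.152479109377943 X 1.6073478045825387 footz 52.9419176725614 F n,w,z 9.98427263073246 -1.8021194812749277 2.5699831427305053 M [ 1.7647  0.1983 -0.0323] open 0.030692133404419092
z 53 44 S [ 2.5235  7.2122 10.254 ] X [-20.459   21.5473]
z 68 32 S [3.775  6.7942 8.1521] X [-15.9479  15.8102]
z 83 36 S [4.5923 6.65   7.7273] X [-15.4429  15.3902]
z 98 44 S [2.2722 6.1329 7.573 ] X [-15.4553  14.9398]
z 113 30 S [3.9767 6.5916 7.6763] X [-15.7247  16.272 ]
z 128 41 S [2.5802 6.6532 7.3688] X [-15.6847  15.5284]
z 143 38 S [4.9001 6.1885 7.4494] X [-15.3722  16.7379]
lowest z [48.7468 49.5332 49.7147 50.0187 50.0922] flange z 52.41529252368191
yaw slope 0.08947104007641865 tilt -0.27140874500973583 155
```

The push is at 10 N with about 5 N on the foot. A slight residual tilt (0.1–0.3°) may remain, so I tilt the foot in slightly and watch the contact moment.

```bash
python3 -m handwheel '[{"jaw":1,"xyz":[0,0,0],"turn":[-0.1,0,0]},{"jaw":1,"xyz":[0,0,0],"turn":[-0.2,0,0]},{"jaw":1,"xyz":[0,0,0],"turn":[-0.3,0,0]},{"jaw":1,"xyz":[0,0,0],"turn":[-0.4,0,0]},{"jaw":1,"xyz":[0,0,0],"turn":[-0.4,0,0]},{"jaw":1,"xyz":[0,0,0],"turn":[-0.4,0,0]},{"jaw":1,"xyz":[0,0,0],"turn":[-0.4,0,0]},{"jaw":1,"xyz":[0,0,0],"turn":[-0.4,0,0]},{"jaw":1,"xyz":[0,0,0],"turn":[-0.4,0,0]},{"jaw":1,"xyz":[0,0,0],"turn":[-0.4,0,0]}]' >/dev/null; python3 st.py pr5
```

```text
t 16.2833 p [ 0.5931 -0.2669  0.1519] jaw yaw -4.534039732930067 tilt [-0.0014 -0.0054 -1.    ] S 2.848816610484325 X 1.6109383759367069 footz 52.930730643051234 F n,w,z 10.452626518325328 -1.8924321584302868 1.7058775461024258 M [1.7013 0.2798 0.0007] open 0.03057691420489595
z 53 40 S [2.4949 6.8971 9.512 ] X [-20.7114  21.7369]
z 68 38 S [2.7111 6.4252 7.5608] X [-16.0461  15.7443]
z 83 32 S [5.5311 6.4994 7.3372] X [-15.3293  15.9054]
z 98 44 S [3.3069 6.1851 7.0478] X [-15.7566  15.3419]
z 113 30 S [4.8506 6.3223 7.2304] X [-15.1282  15.408 ]
z 128 37 S [3.5603 6.3376 7.1355] X [-15.8256  15.8289]
z 143 43 S [4.2658 6.1833 7.4287] X [-15.6011  16.1122]
lowest z [49.6895 50.2599 50.4714 50.4881 50.6375] flange z 52.408783927625805
yaw slope 0.11022273423739357 tilt -0.6285224069353081 159
```

View pics/pr5.png

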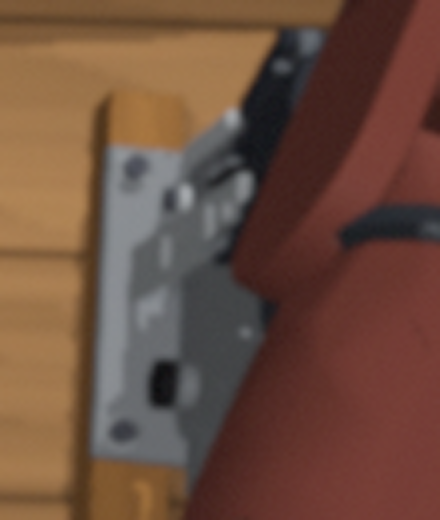

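The crop shows the stay standing against the pad with its foot on the flange, lower slot at (167,250) and upper slot at (210,215). A robust tilt comparison across the saved frames comes next.

```bash
cat > tilt.py <<'E'
from h import *
import sys
from scipy.optimize import least_squares
c=np.array([.5913,-.2696]);a=np.radians(85.4);n=np.array([np.cos(a),np.sin(a)]);w=np.array([n[1],-n[0]])
for f,s in [x.split(':') for x in sys.argv[1:]]:
    e=cloud(load(f+'.npz')).reshape(-1,3);S=(e[:,:2]-c)@n*1000;X=(e[:,:2]-c)@w*1000;Z=e[:,2]*1000;s=float(s)
    k=(abs(S-s)<2)&(abs(X)<14)&(Z>65)&(Z<155)
    A=np.c_[Z[k]-110,X[k],np.ones(k.sum())]
    r=least_squares(lambda q:A@q-S[k],[0,0,s],loss='soft_l1',f_scale=.3)
    C=np.linalg.inv(r.jac.T@r.jac)*np.mean(r.fun**2)
    print(f,k.sum(),'tilt deg (neg=foot out)',np.degrees(r.x[0]).round(2),'+-',np.degrees(C[0,0]**.5).round(2),'yaw',np.degrees(r.x[1]).round(2),'+-',np.degrees(C[1,1]**.5).round(2),'S@110',r.x[2].round(2))
E
python3 tilt.py pre:21.5 pr1:6.8 pr2:6.9 pr3:6.4 pr4:6.5 pr5:6.4
```

```text
pre 153 tilt deg (neg=foot out) 0.13 +- 0.15 yaw 0.54 +- 0.47 S@110 21.48
pr1 173 tilt deg (neg=foot out) -0.45 +- 0.18 yaw 0.11 +- 0.61 S@110 7.08
pr2 166 tilt deg (neg=foot out) 0.1 +- 0.18 yaw 0.41 +- 0.54 S@110 6.95
pr3 162 tilt deg (neg=foot out) -0.16 +- 0.2 yaw -0.07 +- 0.63 S@110 6.59
pr4 159 tilt deg (neg=foot out) -0.36 +- 0.2 yaw 0.04 +- 0.63 S@110 6.74
pr5 161 tilt deg (neg=foot out) -0.28 +- 0.15 yaw -0.75 +- 0.45 S@110 6.51
```

```bash
python3 -m handwheel '[{"jaw":1,"xyz":[0,0,0],"turn":[-0.1,0,0]},{"jaw":1,"xyz":[0,0,0],"turn":[-0.2,0,0]},{"jaw":1,"xyz":[0,0,0],"turn":[-0.3,0,0]},{"jaw":1,"xyz":[0,0,0],"turn":[-0.4,0,0]},{"jaw":1,"xyz":[0,0,0],"turn":[-0.4,0,0]},{"jaw":1,"xyz":[0,0,0],"turn":[-0.4,0,0]},{"jaw":1,"xyz":[0,0,0],"turn":[-0.4,0,0]},{"jaw":1,"xyz":[0,0,0],"turn":[-0.4,0,0]},{"jaw":1,"xyz":[0,0,0],"turn":[-0.4,0,0]},{"jaw":1,"xyz":[0,0,0],"turn":[-0.4,0,0]}]' >/dev/null; python3 st.py pr6|head -1; python3 - <<'E'
from h import *
from bench import optics
# average several frames to beat the noise
for i in range(3): np.savez(f'av{i}.npz',**optics.get_image('top'))
E
python3 tilt.py pr6:6.4 av0:6.4 av1:6.4 av2:6.4
```

```text
t 17.1667 p [ 0.5931 -0.2672  0.152 ] jaw yaw -4.543081078542151 tilt [-0.0013 -0.0128 -0.9999] S 2.586337771345296 X 1.633513934042215 footz 52.950289545630994 F n,w,z 9.056221558184793 -1.6855420123588352 2.5500212031842047 M [ 1.731   0.1963 -0.1016] open 0.030505322220750582
pr6 155 tilt deg (neg=foot out) -0.09 +- 0.18 yaw 0.0 +- 0.59 S@110 6.29
av0 161 tilt deg (neg=foot out) 0.13 +- 0.18 yaw -0.38 +- 0.57 S@110 6.33
av1 157 tilt deg (neg=foot out) 0.03 +- 0.19 yaw 0.47 +- 0.6 S@110 6.21
av2 159 tilt deg (neg=foot out) 0.04 +- 0.18 yaw 0.14 +- 0.58 S@110 6.3
```

The tilt is now 0.03 ± 0.09° over the four frames, so the stay is flat. The push reads 9.1 N; trimming it up slightly and holding.

```bash
H='print'; python3 -m handwheel '[{"jaw":1,"xyz":[0,-0.02,0],"turn":[0,0,0]},{"jaw":1,"xyz":[0,-0.04,0],"turn":[0,0,0]},{"jaw":1,"xyz":[0,-0.04,0],"turn":[0,0,0]},{"jaw":1,"xyz":[0,-0.04,0],"turn":[0,0,0]},{"jaw":1,"xyz":[0,-0.04,0],"turn":[0,0,0]},{"jaw":1,"xyz":[0,-0.04,0],"turn":[0,0,0]},{"jaw":1,"xyz":[0,-0.04,0],"turn":[0,0,0]},{"jaw":1,"xyz":[0,-0.04,0],"turn":[0,0,0]},{"jaw":1,"xyz":[0,-0.04,0],"turn":[0,0,0]},{"jaw":1,"xyz":[0,-0.04,0],"turn":[0,0,0]}]' >/dev/null; python3 st.py|head -1
python3 - <<'E'
from h import *
from bench import manip,optics
F=[]
for i in range(6):
    d=optics.get_image('top');np.savez(f'bv{i}.npz',**d);F.append(manip.observe()['ft_force'])
print(np.round(F,2),np.mean(F,0))
E
python3 tilt.py bv0:6.3 bv2:6.3 bv4:6.3
python3 - <<'E'
from h import *
c=np.array([.5913,-.2696]);a=np.radians(85.4);n=np.array([np.cos(a),np.sin(a)]);w=np.array([n[1],-n[0]])
L=[]
for i in range(6):
    e=cloud(load(f'bv{i}.npz')).reshape(-1,3);S=(e[:,:2]-c)@n*1000;X=(e[:,:2]-c)@w*1000;Z=e[:,2]*1000
    k=(abs(S-6.3)<1.2)&(abs(X)<20)&(Z>66)&(Z<155);x=np.sort(X[k]);L.append((x[:5].mean(),x[-5:].mean()))
print(np.mean(L,0),np.mean(L))
E
```

```text
t 18.2 p [ 0.5931 -0.2671  0.1519] jaw yaw -4.541164375966103 tilt [-0.0014 -0.012  -0.9999] S 2.6255855646119652 X 1.6317759042499502 footz 52.935778776044494 F n,w,z 9.171919831223914 -1.9725862575974573 2.8263165794015257 M [ 1.8568  0.204  -0.0343] open 0.030593082594069756
[[-1.33  9.91  2.85]
 [-1.84 10.08  2.29]
 [-1.9   9.5   3.56]
 [-0.09  9.4   3.84]
 [-1.49  9.5   3.01]
 [-1.66  9.68  2.15]] [-1.38656109  9.67658769  2.9518121 ]
bv0 159 tilt deg (neg=foot out) -0.02 +- 0.16 yaw 0.11 +- 0.48 S@110 6.3
bv2 156 tilt deg (neg=foot out) 0.27 +- 0.2 yaw 0.55 +- 0.68 S@110 6.27
bv4 161 tilt deg (neg=foot out) 0.07 +- 0.2 yaw -0.08 +- 0.66 S@110 6.29
[-15.56809248  16.53244065] 0.4821740855664481
```

```bash
python3 - <<'E'
from h import *
from bench import manip
t0=cloud(load('top0.npz'));t1=cloud(load('bv5.npz'))
for nm,(x0,y0,x1,y1) in dict(scraper=(245,187,259,205),strip=(291,210,298,222)).items():
    for C in(t0,t1):
        q=C[y0:y1,x0:x1].reshape(-1,3);q=q[q[:,2]>.08];print(nm,len(q),q.mean(0).round(4))
D=np.abs(np.nan_to_num(t1[...,2]-t0[...,2]))[60:340,130:420]>.01
n,l,s,c=cv2.connectedComponentsWithStats(D.astype(np.uint8))
print('changed blobs',[(s[i,:2]+[130,60],s[i,4]) for i in range(1,n) if s[i,4]>15])
manip.job_done()
E
```

```text
scraper 156 [0.5244 0.2191 0.1468]
scraper 155 [0.5244 0.2191 0.1464]
strip 53 [0.4853 0.129  0.1239]
strip 54 [0.4852 0.1291 0.1227]
changed blobs [(array([267, 194]), np.int32(179))]
the job is handed in; nothing more can be done
```

The stay is out of the wooden rack's middle slot and held upright against the crankcase pad. Its foot is on the flange, and the arm is still gripping and pressing. I handed the job in at about 18.5 s of robot time.

**Last checks:**
- **Push:** about 9.7 N into the pad on average (six readings, 9.4–10.1 N), with about 5 N down on the flange and about 1.5–2 N sideways.
- **Flatness:** tilt about 0.1° (readings −0.02° to 0.27°, each ±0.2°). Yaw agrees with the engine's side wall within the ±0.5° or so that I could measure.
- **Centring:** the stay's centre line is about 0.2 mm from the pad's in the same camera, which is within the measuring error.
- **Surroundings:** the scraper and strip had not moved. In the part of the top view around the rack, wrench, bowl and small tools, the only change was the empty slot.

**What went wrong and was mended:** on the first press the foot dragged on the flange and stood about 1 mm out (0.5–0.8° tilt). I eased the foot off, pressed again, and tilted the foot in until the face lay flat.

**Disagreements:** the gripper reads an opening of 30.5 mm on the 32 mm bar. The arm's own reading puts the stay about 1 mm further along the pad's width than the camera does; I went by the camera. I could not see the slots over the tapped holes directly, because the stay and the arm hide the pad.

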